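# Feel along the copper line of a stained-glass panel

### The arm

A 7-joint arm with a two-finger parallel gripper is mounted at the origin on the work surface. World frame = base frame: x ahead of the robot, y to its left, z up, the work surface at z = 0. Lengths are in m, angles in rad, forces in N, time in s.
With the tool pointing down it reaches from about 0.425 to 0.875 m from the base axis. Payload 4.7 kg.
Tool frame: the origin (TCP) lies between the finger pads, 19 mm behind the fingertips; this is the grasp point; z points along the fingers, y is the line along which they close (so a half turn about z gives the same grasp; the last joint's range is limited). The gripper opens to 85 mm and grips with 20 to 120 N. Pads are 22 mm wide; open, the fingers measure 114 mm over their backs; the gripper's body (76 mm by 85 mm) begins 54 mm behind the grasp point. The pads swing forward as they close: fully open they stand 13 mm farther back than shut.
Start: joints at [0.014, 0.321, -0.07, 1.45, 0.023, 1.371, -0.057], TCP at [0.65, -0, 0.25] pointing down, gripper open.
Joint ranges: [-2.86, 2.86], [-0.3, 2.09], [-1.38, 1.24], [0.06, 2.45], [-1.56, 4.7], [0.09, 2.05], [-2.69, 2.69]. Speed limits (rad/s): [2.57, 2.57, 3.14, 3.14, 3.14, 3.14, 3.14].

### API

Orientations are given as a unit quaternion [w, x, y, z].
In Python, from plant import arm, vision gives the robot as it stands. The module is installed in compiled form; this text tells all that it offers.
- The arm moves only by the tool drive_tool, never from a script. Its argument "moves" is a list of rows, each a list of 3 entries, a list of its own where there are three numbers: the shift along the world's x, y, z in m, then the turn about the world's z in degrees, then the finger opening in m, from 0 to 0.0854. A call has 1 to 5 rows; each row is the pose to reach, as a shift and turn from the pose commanded when the call began; what a row does not reach only later rows make up. A row lasts 1/12 s, in which the tool goes at most 41.7 mm and 7.16 degrees, less where a joint would pass 70% of its speed; a pose out of reach is approached as far as the arm can. A call with a gripper value outside its range is refused whole. The fingers move at their own pace and stop on an object; "newtons" is the grip in N (left out, the last holds). Time passes only in rows, so rows that repeat a pose let the fingers close. It gives the time, the measured TCP pose, the force and the opening at its end, in the units of the state.
- arm.get_obs(): the state, without advancing time (a new reading comes with each control period).
- vision.read_camera(name): name is "scene" or "side" or "wrist"; returns (picture, depth): 480x640x3 uint8, red, green, blue; 480x640 float32, m along the optical axis (not along the pixel's ray), 0 where there is no reading.
- vision.calibration(name): a dict with "fx", "fy", "cx", "cy" (pixels), "dist" ([k1, k2, p1, p2, k3] as OpenCV has them; the pictures are not rectified), "R" (3x3) and "t" (3): a world point X has camera coordinates R X + t. Camera axes: x right, y down, z forward; pixel columns grow to the right and rows downward; lengths in m; the calibration is good to about 2 mm. A picture is of the moment at which its call begins: read the wrist's pose just before it. calibration takes no time and is no camera call; for the wrist camera it gives the pose at the moment of the call.
- arm.job_done(): hands the job in, once; it reports no verdict.
The state is a dict: "t": time; "q": joint angles; "joint_velocities": joint speeds; "joint_efforts": joint torques, N m; "ee_pos": TCP position; "orientation": TCP orientation; "force": force on the tool from outside, world axes, zero at the start; "wrist_torque": the same for the moment, N m; "width": finger opening in m.
Only numpy, scipy, OpenCV 4.12 (cv2) and the standard library are available. Lean on these libraries where they do the work, as an engineer would, in place of code of your own. Each camera call takes 0.05 s, during which the arm holds its last target. There are 200 camera calls.

### The job

Check the raised copper-coloured line on the stained-glass panel by running your fingertips along its crest, from the end beside the blue nugget to the end beside the red nugget, lightly touching every stretch of it in turn and staying centred on it. Do not touch the painted glass, do not press the panel hard into its springy bed, and leave the nuggets, jars and tools where they are. Finish while holding: the program ends with the fingertips still resting lightly on the line at its red-nugget end.

Things in the scene. Friction and masses are not known exactly. Their poses are not given: they have to be found in the camera images.
- line0 (a point): Point 0 of 11 (0 to 10) on the crest of the raised copper-coloured line, in order along the line and 27 mm apart; this is one end of the line.
- line1 (a point): Point 1 of 11 (0 to 10) on the crest of the raised copper-coloured line, in order along the line and 27 mm apart; the line runs through it in a smooth S curve.
- line2 (a point): Point 2 of 11 (0 to 10) on the crest of the raised copper-coloured line, in order along the line and 27 mm apart; the line runs through it in a smooth S curve.
- line3 (a point): Point 3 of 11 (0 to 10) on the crest of the raised copper-coloured line, in order along the line and 27 mm apart; the line runs through it in a smooth S curve.
- line4 (a point): Point 4 of 11 (0 to 10) on the crest of the raised copper-coloured line, in order along the line and 27 mm apart; the line runs through it in a smooth S curve.
- line5 (a point): Point 5 of 11 (0 to 10) on the crest of the raised copper-coloured line, in order along the line and 27 mm apart; the line runs through it in a smooth S curve.
- line6 (a point): Point 6 of 11 (0 to 10) on the crest of the raised copper-coloured line, in order along the line and 27 mm apart; the line runs through it in a smooth S curve.
- line7 (a point): Point 7 of 11 (0 to 10) on the crest of the raised copper-coloured line, in order along the line and 27 mm apart; the line runs through it in a smooth S curve.
- line8 (a point): Point 8 of 11 (0 to 10) on the crest of the raised copper-coloured line, in order along the line and 27 mm apart; the line runs through it in a smooth S curve.
- line9 (a point): Point 9 of 11 (0 to 10) on the crest of the raised copper-coloured line, in order along the line and 27 mm apart; the line runs through it in a smooth S curve.
- line10 (a point): Point 10 of 11 (0 to 10) on the crest of the raised copper-coloured line, in order along the line and 27 mm apart; this is the other end of the line.
- cushion (a joint): How far the whole glass panel with its line is pressed down into its springy bed, in m: 0 unpressed, stop at 0.018, springs back when let go. It sinks level, about 1.25 mm per newton: 3 to 8 mm is a light touch, 14 mm (about 11 N) is too hard. The panel cannot slide or turn in its tray.
- panel_mid (a point): Middle of the panel, level with the glass top. Over it runs the raised copper-coloured S-shaped line, a round bar 10 mm wide, 274 mm long, its crest 6 mm above the glass and, unpressed, 40 mm above the table; only closed fingertips stay on it. Either end can be the start: the nuggets tell. y runs along the panel towards point 10, z up.
- tray: The fixed wooden tray, 250 x 400 x 34 mm, that holds the panel; origin: centre of its underside, y along its length towards point 10. The painted glass in it, 190 x 290 mm, flat, in pale yellow, green, olive, aqua and brown fields with flush dark joints, is level with the tray's rims when unpressed. The paint is not fired yet and must not be touched.
- blue_nugget: Round blue glass nugget, 28 mm across, 11 mm high, loose on the tray's end rim 58 mm beyond the end of the line where the stroke starts. Origin: centre of its underside.
- red_nugget: Round red glass nugget, 28 mm across, 11 mm high, loose on the tray's other end rim, 58 mm beyond the end of the line where the stroke finishes. Origin: centre of its underside.
- brush: Loose paint brush lying on the table beyond the far long side of the tray. Origin: under its middle; its length is x.
- pigment: Loose small pigment jar with a white cap, 40 mm across, 50 mm high, beside the tray. Origin: centre of its underside.
- dish: Loose white mixing dish, 70 mm across, 25 mm high, beside the tray. Origin: centre of its underside.
- spatula: Loose spatula lying on the table beside the tray. Origin: under its middle; its length is x.
- offcut: Loose olive glass offcut, 70 x 45 x 6 mm, lying on the table beside the tray. Origin: centre of its underside.
- spare_jar: Loose pigment jar with a black cap, 44 mm across, 55 mm high, beyond the far side of the tray. Origin: centre of its underside.
There are look-alikes about, which are no part of the job. There is more than one size of the blue_nugget; the job needs the smaller.

How it is judged:
On the way, in this order (a step that is already met when the one before it is completed fails the run):
1. fingertips touch the line, centred on it, at the blue end (contact force between the fingers and cushion above 0.3 N and ((horizontal distance between blue_nugget and line0 below 0.1 m and horizontal distance between the grasp point and line0 below 0.012 m) or (horizontal distance between blue_nugget and line10 below 0.1 m and horizontal distance between the grasp point and line10 below 0.012 m))), for 0.03 s.
2. fingertips touch the line, centred on it, at 1/10 of the way (contact force between the fingers and cushion above 0.3 N and ((horizontal distance between blue_nugget and line0 below 0.1 m and horizontal distance between the grasp point and line1 below 0.012 m) or (horizontal distance between blue_nugget and line10 below 0.1 m and horizontal distance between the grasp point and line9 below 0.012 m))), for 0.03 s.
3. fingertips touch the line, centred on it, at 2/10 of the way (contact force between the fingers and cushion above 0.3 N and ((horizontal distance between blue_nugget and line0 below 0.1 m and horizontal distance between the grasp point and line2 below 0.012 m) or (horizontal distance between blue_nugget and line10 below 0.1 m and horizontal distance between the grasp point and line8 below 0.012 m))), for 0.03 s.
4. fingertips touch the line, centred on it, at 3/10 of the way (contact force between the fingers and cushion above 0.3 N and ((horizontal distance between blue_nugget and line0 below 0.1 m and horizontal distance between the grasp point and line3 below 0.012 m) or (horizontal distance between blue_nugget and line10 below 0.1 m and horizontal distance between the grasp point and line7 below 0.012 m))), for 0.03 s.
5. fingertips touch the line, centred on it, at 4/10 of the way (contact force between the fingers and cushion above 0.3 N and ((horizontal distance between blue_nugget and line0 below 0.1 m and horizontal distance between the grasp point and line4 below 0.012 m) or (horizontal distance between blue_nugget and line10 below 0.1 m and horizontal distance between the grasp point and line6 below 0.012 m))), for 0.03 s.
6. fingertips touch the line, centred on it, at 5/10 of the way (contact force between the fingers and cushion above 0.3 N and ((horizontal distance between blue_nugget and line0 below 0.1 m and horizontal distance between the grasp point and line5 below 0.012 m) or (horizontal distance between blue_nugget and line10 below 0.1 m and horizontal distance between the grasp point and line5 below 0.012 m))), for 0.03 s.
7. fingertips touch the line, centred on it, at 6/10 of the way (contact force between the fingers and cushion above 0.3 N and ((horizontal distance between blue_nugget and line0 below 0.1 m and horizontal distance between the grasp point and line6 below 0.012 m) or (horizontal distance between blue_nugget and line10 below 0.1 m and horizontal distance between the grasp point and line4 below 0.012 m))), for 0.03 s.
8. fingertips touch the line, centred on it, at 7/10 of the way (contact force between the fingers and cushion above 0.3 N and ((horizontal distance between blue_nugget and line0 below 0.1 m and horizontal distance between the grasp point and line7 below 0.012 m) or (horizontal distance between blue_nugget and line10 below 0.1 m and horizontal distance between the grasp point and line3 below 0.012 m))), for 0.03 s.
9. fingertips touch the line, centred on it, at 8/10 of the way (contact force between the fingers and cushion above 0.3 N and ((horizontal distance between blue_nugget and line0 below 0.1 m and horizontal distance between the grasp point and line8 below 0.012 m) or (horizontal distance between blue_nugget and line10 below 0.1 m and horizontal distance between the grasp point and line2 below 0.012 m))), for 0.03 s.
10. fingertips touch the line, centred on it, at 9/10 of the way (contact force between the fingers and cushion above 0.3 N and ((horizontal distance between blue_nugget and line0 below 0.1 m and horizontal distance between the grasp point and line9 below 0.012 m) or (horizontal distance between blue_nugget and line10 below 0.1 m and horizontal distance between the grasp point and line1 below 0.012 m))), for 0.03 s.
At the end, for the whole second after the job is handed in: The fingertips rest on the line at its red-nugget end (tool centre within 12 mm of that end seen from above, more than 0.3 N), the panel pressed between 0.5 and 14 mm into its bed; the nuggets are within 10 mm and the tools, jars, dish and offcut within 20 mm of where they began (contact force between the fingers and cushion above 0.3 N and ((horizontal distance between blue_nugget and line0 below 0.1 m and horizontal distance between the grasp point and line10 below 0.012 m) or (horizontal distance between blue_nugget and line10 below 0.1 m and horizontal distance between the grasp point and line0 below 0.012 m)) and value of joint cushion between 0.0005 and 0.014 m and not (distance of blue_nugget from where it was at the start of the episode above 0.01 m) and not (distance of red_nugget from where it was at the start of the episode above 0.01 m) and not (distance of brush from where it was at the start of the episode above 0.02 m) and not (distance of pigment from where it was at the start of the episode above 0.02 m) and not (distance of dish from where it was at the start of the episode above 0.02 m) and not (distance of spatula from where it was at the start of the episode above 0.02 m) and not (distance of offcut from where it was at the start of the episode above 0.02 m) and not (distance of spare_jar from where it was at the start of the episode above 0.02 m)); the arm keeps its last pose, push and grip.
It fails at once if the painted glass is touched (over 0.5 N) (contact force between any of the fingers, the arm and cushion_c0 above 0.5 N).
It fails at once if the panel is pressed hard: more than 14 mm into its bed (value of joint cushion above 0.014 m).
It fails at once if a nugget is moved more than 10 mm or another loose thing more than 20 mm (distance of any of blue_nugget, red_nugget from where it was at the start of the episode above 0.01 m or distance of any of brush, pigment, dish, spatula, offcut, spare_jar from where it was at the start of the episode above 0.02 m).
It also fails if it takes over 48 s, if anything falls off the work surface, if the arm or the gripper's body presses on something with over 40 N, if the wrist force passes 120 N, or if a joint passes its speed limit or range.

## Working session

There is one attempt and no reset: what is moved stays moved. The work goes in short steps, Python scripts to look and compute and a tool call to move; the robot and the scene stay as the last step left them, time stands still between calls to the robot, and variables do not carry over. Pictures are saved under pics/ and viewed, on a budget of 10 in all, crops included, one or two more only if the job needs it, and the job is handed in when it is done.

Besides the shell and the picture viewer there is one more tool, called in YAML: its name, and indented under it one key for each argument. drive_tool: Moves the arm, as the interface text tells. Its arguments: {"type":"object","properties":{"moves":{"type":"array","items":{"type":"array"}},"newtons":{"type":"number"}},"required":["moves"]}

```bash
mkdir -p pics; cat > h.py <<'E'
import numpy as np, cv2
from plant import arm, vision
def ray(c,uv):
    K=np.array([[c['fx'],0,c['cx']],[0,c['fy'],c['cy']],[0,0,1.]])
    p=cv2.undistortPoints(np.array(uv,float).reshape(-1,1,2),K,np.array(c['dist'],float)).reshape(-1,2)
    d=np.c_[p,np.ones(len(p))]@np.array(c['R']); o=-np.array(c['R']).T@np.array(c['t'])
    return o,d
def onplane(c,uv,z):
    o,d=ray(c,uv); return o+d*((z-o[2])/d[:,2])[:,None]
E
python3 - <<'E'
from h import *
for n in ['scene','side','wrist']:
    im,d=vision.read_camera(n); np.savez(n+'0.npz',im=im,d=d)
    c=vision.calibration(n); np.save(n+'0c.npy',c,allow_pickle=True)
    o,_=ray(c,[[320,240]]); print(n,o,c['fx'])
    cv2.imwrite(f'pics/{n}0.png',im[:,:,::-1])
print(arm.get_obs())
E
```

```text
scene [1.08109009 0.464639   0.79542242] 575.8602995561641
side [0.20018    0.67330598 0.57912099] 498.84425020182545
wrist [0.64969024 0.06870963 0.3726727 ] 403.56293319361055
{'t': 0.15, 'q': array([ 0.01408308,  0.32169175, -0.07008492,  1.45137264,  0.02260942,
        1.37078841, -0.05689669]), 'joint_velocities': array([ 1.06766666e-03, -9.32237452e-04, -4.24642410e-04, -3.95882020e-03,
       -2.80096611e-04,  9.83494584e-05,  1.40709770e-03]), 'joint_efforts': array([ 4.86840745e-04, -4.94090402e+01, -3.82246608e-01, -3.14684451e+01,
        1.31496685e-02,  8.20941757e-03, -6.77807677e-07]), 'ee_pos': array([ 6.49635045e-01, -3.56407696e-05,  2.49160494e-01]), 'orientation': array([-4.86970945e-04,  7.07090269e-01,  7.07122909e-01, -5.52897776e-04]), 'force': array([-0.23567139, -0.19095038,  0.52085267]), 'wrist_torque': array([ 0.02676304, -0.06219648,  0.0032229 ]), 'width': 0.08521767691494729}
```

View pics/scene0.png

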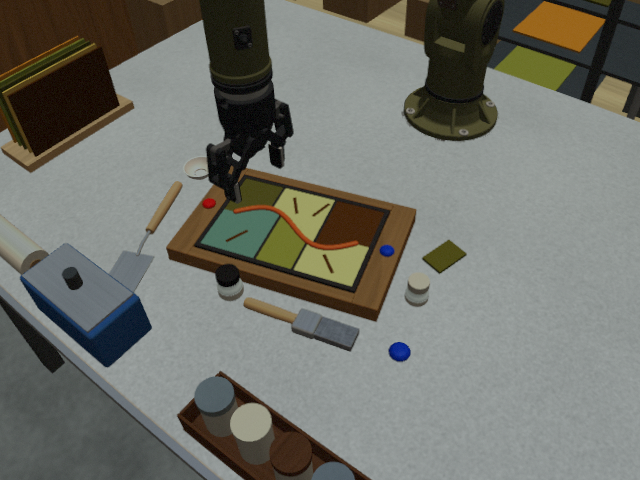

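View pics/wrist0.png

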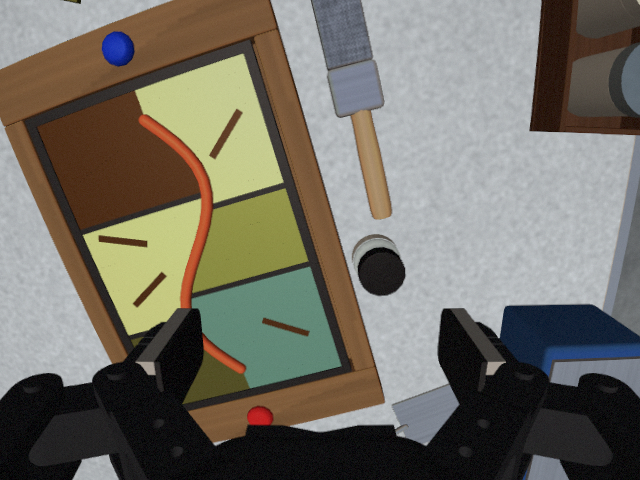

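The small blue nugget on the tray rim is at scene (387,250) and wrist (118,48). It sits just beyond a line end, as described. The one at scene (400,351) is larger and on the table, so it's the look-alike. Red is at scene (209,203) and wrist (260,416). Next I measure the line in both views and make the crop to confirm.

```bash
cat > m.py <<'E'
from h import *
def linemask(im):
    h=cv2.cvtColor(im,cv2.COLOR_RGB2HSV); r,g,b=[im[:,:,i].astype(int) for i in range(3)]
    m=((r-g>70)&(g-b>8)&(h[:,:,1]>165)&(r>110)).astype(np.uint8)
    n,l,s,ce=cv2.connectedComponentsWithStats(m)
    return l,s,ce
def blob(im,col):
    r,g,b=[im[:,:,i].astype(int) for i in range(3)]
    m=((b-r>70)&(b-g>70)) if col=='b' else ((r-g>100)&(abs(g-b)<25))
    n,l,s,ce=cv2.connectedComponentsWithStats(m.astype(np.uint8))
    return [(ce[i].round(1),s[i][4]) for i in range(1,n) if s[i][4]>60]
E
python3 - <<'E'
from m import *
for n in ['scene','wrist','side']:
    z=np.load(n+'0.npz'); im=z['im']; c=np.load(n+'0c.npy',allow_pickle=True).item()
    for col in 'br':
        for ce,a in blob(im,col): print(n,col,ce,a,onplane(c,[ce],.039)[0].round(4))
    l,s,ce=linemask(im)
    for i in range(1,len(s)):
        if s[i][4]>150:
            ys,xs=np.where(l==i); P=onplane(c,np.c_[xs,ys],.036)
            print(n,'line',s[i],ce[i].round(), P[P[:,1].argmin()].round(4),P[P[:,1].argmax()].round(4),[ (round(y,3),P[abs(P[:,1]-y)<.002][:,0].mean().round(4)) for y in np.arange(P[:,1].min(),P[:,1].max(),.03)])
im=np.load('scene0.npz')['im'][160:380,160:460]
cv2.imwrite('pics/crop.png',cv2.resize(im[:,:,::-1],None,fx=2.6,fy=2.6,interpolation=cv2.INTER_CUBIC))
E
```

```text
scene b [386.6 249.8] 105 [0.4896 0.1332 0.039 ]
scene b [399.5 350.9] 283 [0.6506 0.2612 0.039 ]
scene r [208.5 202.6] 85 [ 0.5886 -0.2084  0.039 ]
scene line [234 206 124  43 471] [299. 229.] [ 0.5725 -0.1566  0.036 ] [0.5047 0.0804 0.036 ] [(np.float64(-0.157), np.float64(0.5717)), (np.float64(-0.127), np.float64(0.5406)), (np.float64(-0.097), np.float64(0.5257)), (np.float64(-0.067), np.float64(0.5281)), (np.float64(-0.037), np.float64(0.5399)), (np.float64(-0.007), np.float64(0.55)), (np.float64(0.023), np.float64(0.5521)), (np.float64(0.053), np.float64(0.535))]
wrist b [116.7  48. ] 790 [0.4889 0.1328 0.039 ]
wrist r [259.2 416.4] 365 [ 0.5877 -0.2072  0.039 ]
wrist line [ 139  115   73  193 2276] [187. 201.] [ 0.5205 -0.0888  0.036 ] [0.5027 0.0811 0.036 ] [(np.float64(-0.089), np.float64(0.5244)), (np.float64(-0.059), np.float64(0.5304)), (np.float64(-0.029), np.float64(0.5418)), (np.float64(0.001), np.float64(0.551)), (np.float64(0.031), np.float64(0.5486)), (np.float64(0.061), np.float64(0.5252))]
wrist line [203 336  42  37 429] [222. 357.] [ 0.5692 -0.1574  0.036 ] [ 0.5385 -0.1185  0.036 ] [(np.float64(-0.157), np.float64(0.5709)), (np.float64(-0.127), np.float64(0.5421))]
side b [318.5 289.2] 119 [0.487  0.1347 0.039 ]
side b [204.7 320.7] 216 [0.6054 0.2764 0.039 ]
side line [313 197  47  74 427] [334. 234.] [ 0.57   -0.1553  0.036 ] [0.5033 0.0836 0.036 ] [(np.float64(-0.155), np.float64(0.5719)), (np.float64(-0.125), np.float64(0.5379)), (np.float64(-0.095), np.float64(0.5231)), (np.float64(-0.065), np.float64(0.5266)), (np.float64(-0.035), np.float64(0.5375)), (np.float64(-0.005), np.float64(0.548)), (np.float64(0.025), np.float64(0.5494)), (np.float64(0.055), np.float64(0.533))]
```

View pics/crop.png

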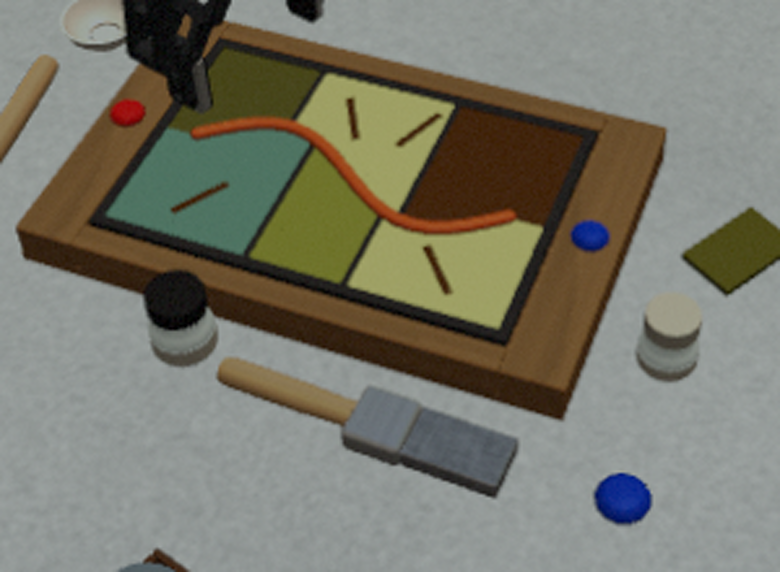

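The crop confirms it: the small blue nugget is on the rim beside the line end (crop 590,235). The larger one (623,497) lies on the table. Scene, wrist and side agree to about 2 mm on the line. Next I get the 11 points at 27 mm spacing and close the fingers.

```bash
python3 - <<'E'
from m import *
B=np.array([.4892,.133]);R=np.array([.5881,-.2078]); L=np.linalg.norm(R-B)
e=(R-B)/L; f=np.array([-e[1],e[0]]); A=[]
for n in ['scene','wrist','side']:
    im=np.load(n+'0.npz')['im']; c=np.load(n+'0c.npy',allow_pickle=True).item(); l,s,ce=linemask(im)
    S=[]
    for i in range(1,len(s)):
        if s[i][4]>150:
            ys,xs=np.where(l==i); S.append(onplane(c,np.c_[xs,ys],.036)[:,:2])
    P=np.vstack(S)-B; q=np.c_[P@e,P@f]; print(n,q[:,0].min(),q[:,0].max())
    for u in np.arange(.056,.3,.004):
        k=abs(q[:,0]-u)<.003
        if k.sum()>5 and not(n=='wrist' and .2<u<.27): A.append((u,q[k,1].mean()))
A=np.array(A); p=np.polyfit(A[:,0],A[:,1],7); print('rms',np.std(np.polyval(p,A[:,0])-A[:,1]),'L',L)
for u0,u1 in [(.056,L-.056)]:
    u=np.linspace(u0,u1,2000); v=np.polyval(p,u); s=np.r_[0,np.cumsum(np.hypot(np.diff(u),np.diff(v)))]; print('len',s[-1])
    t=np.linspace(0,1,31)*.270+(s[-1]-.270)/2
    X=B+np.outer(np.interp(t,s,u),e)+np.outer(np.interp(t,s,v),f)
    for i,x in enumerate(X): print(i/3 if i%3==0 else '',x.round(4),(x-[.5,0.08]).round(4))
E
```

```text
scene 0.054832251658318475 0.3013133140111285
wrist 0.05366739394141037 0.3022286841754911
side 0.05134864962077124 0.29936941068975664
rms 0.0009278876826703442 L 0.35486032463491884
len 0.27539695670758085
0.0 [0.5061 0.0773] [ 0.0061 -0.0027]
 [0.5131 0.0716] [ 0.0131 -0.0084]
 [0.5201 0.0659] [ 0.0201 -0.0141]
1.0 [0.5269 0.0601] [ 0.0269 -0.0199]
 [0.5335 0.0539] [ 0.0335 -0.0261]
 [0.5394 0.0472] [ 0.0394 -0.0328]
2.0 [0.5445 0.0398] [ 0.0445 -0.0402]
 [0.5484 0.0317] [ 0.0484 -0.0483]
 [0.5508 0.023 ] [ 0.0508 -0.057 ]
3.0 [0.5517 0.014 ] [ 0.0517 -0.066 ]
 [0.5511 0.0051] [ 0.0511 -0.0749]
 [ 0.5495 -0.0038] [ 0.0495 -0.0838]
4.0 [ 0.5472 -0.0125] [ 0.0472 -0.0925]
 [ 0.5444 -0.021 ] [ 0.0444 -0.101 ]
 [ 0.5412 -0.0294] [ 0.0412 -0.1094]
5.0 [ 0.5379 -0.0378] [ 0.0379 -0.1178]
 [ 0.5346 -0.0462] [ 0.0346 -0.1262]
 [ 0.5315 -0.0546] [ 0.0315 -0.1346]
6.0 [ 0.5286 -0.0632] [ 0.0286 -0.1432]
 [ 0.5262 -0.0718] [ 0.0262 -0.1518]
 [ 0.5246 -0.0807] [ 0.0246 -0.1607]
7.0 [ 0.5241 -0.0897] [ 0.0241 -0.1697]
 [ 0.5249 -0.0986] [ 0.0249 -0.1786]
 [ 0.5273 -0.1073] [ 0.0273 -0.1873]
8.0 [ 0.5313 -0.1153] [ 0.0313 -0.1953]
 [ 0.5365 -0.1227] [ 0.0365 -0.2027]
 [ 0.5425 -0.1293] [ 0.0425 -0.2093]
9.0 [ 0.5492 -0.1354] [ 0.0492 -0.2154]
 [ 0.5561 -0.1412] [ 0.0561 -0.2212]
 [ 0.5631 -0.1467] [ 0.0631 -0.2267]
10.0 [ 0.5702 -0.1524] [ 0.0702 -0.2324]
```

drive_tool:
  moves:
    - [[0,0,-0.01],0,0]
    - [[-0.03,0.02,-0.03],0,0]
    - [[-0.06,0.04,-0.05],0,0]
    - [[-0.09,0.06,-0.07],0,0]
    - [[-0.12,0.07,-0.09],0,0]
  newtons: 30

```text
t: 0.57
ee_pos: [0.5279, 0.0728, 0.1582]
orientation: [-0.001, 0.706, 0.708, 0.0]
force: [-0.2, 1.4, 0.2]
width: 0.0255
```

drive_tool:
  moves:
    - [[-0.012,0.004,-0.03],0,0]
    - [[-0.024,0.007,-0.06],0,0]
    - [[-0.024,0.007,-0.08],0,0]
    - [[-0.024,0.007,-0.08],0,0]
    - [[-0.024,0.007,-0.08],0,0]

```text
t: 0.98
ee_pos: [0.5051, 0.0767, 0.0791]
orientation: [-0.001, 0.707, 0.707, -0.001]
force: [1.1, 0.2, 0.7]
width: 0.0
```

```bash
python3 - <<'E'
from h import *
o=arm.get_obs(); print(o['ee_pos'],o['force'],o['width'])
a,_=vision.read_camera('side'); b,_=vision.read_camera('scene')
a=cv2.resize(a[180:330,240:440],None,fx=4,fy=4)[:,:,::-1]
cv2.imwrite('pics/side1.png',a); b=cv2.resize(b[120:290,260:460],None,fx=3,fy=3)[:,:,::-1]; cv2.imwrite('pics/scene1.png',b)
for n in ['side','scene']:
    c=vision.calibration(n); p=o['ee_pos']-[0,0,.019]
    K=np.array([[c['fx'],0,c['cx']],[0,c['fy'],c['cy']],[0,0,1.]])
    print(n,cv2.projectPoints(p.reshape(1,3),cv2.Rodrigues(np.array(c['R']))[0],np.array(c['t'],float),K,np.array(c['dist'],float))[0].ravel())
E
```

```text
[0.50508248 0.07674633 0.07905317] [1.09503482 0.2494211  0.71786525] 2.987691209915988e-05
side [324.99602507 256.43272054]
scene [355.43755248 232.99406316]
```

View pics/side1.png

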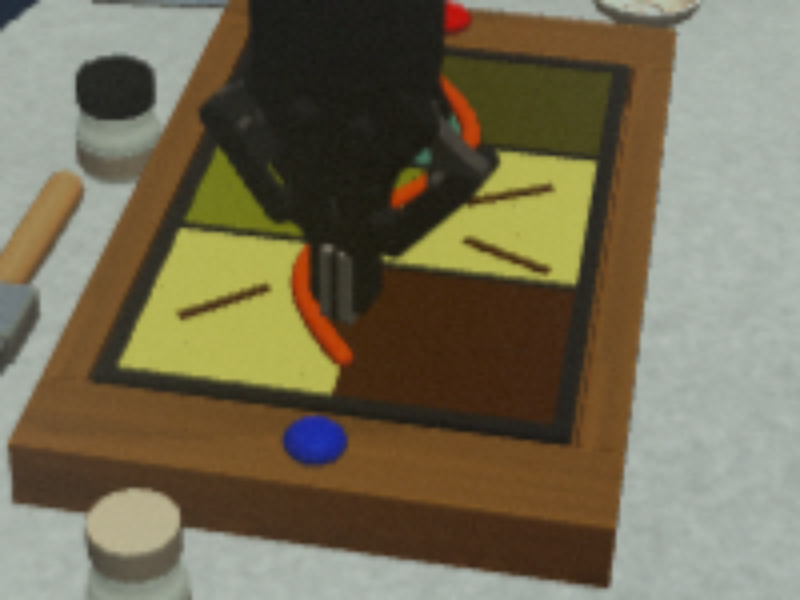

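View pics/scene1.png

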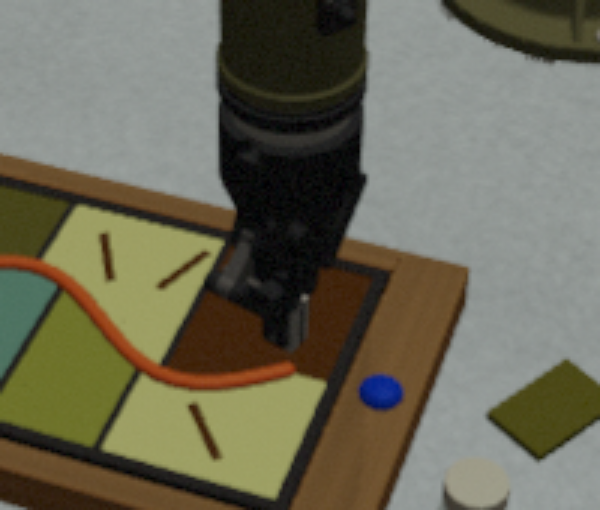

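Tip positions in both views match the projected pose: side crop ~(342,318), scene crop ~(287,345), right above the blue end. Descending gently now.

drive_tool:
  moves:
    - [[0,0,-0.012],0,0]
    - [[0,0,-0.018],0,0]
    - [[0,0,-0.021],0,0]
    - [[0,0,-0.0225],0,0]
    - [[0,0,-0.0225],0,0]

```text
t: 1.5
ee_pos: [0.5059, 0.0768, 0.0573]
orientation: [-0.0, 0.707, 0.707, -0.0]
force: [-0.7, 0.2, 1.8]
width: -0.0003
```

Contact is light and at the expected height. I'll press about 2.5 mm more, then start the stroke.

drive_tool:
  moves:
    - [[0,0,-0.0015],0,0]
    - [[0,0,-0.0025],0,0]
    - [[0.007,-0.006,-0.0025],0,0]
    - [[0.014,-0.011,-0.0025],0,0]
    - [[0.021,-0.017,-0.0025],0,0]

```text
t: 1.92
ee_pos: [0.5281, 0.0599, 0.0554]
orientation: [0.0, 0.707, 0.707, 0.001]
force: [-1.4, 1.5, 2.6]
width: 0.0002
```

drive_tool:
  moves:
    - [[0.0065,-0.006,-0.0005],0,0]
    - [[0.0125,-0.013,-0.0005],0,0]
    - [[0.0175,-0.02,-0.0005],0,0]
    - [[0.0215,-0.028,-0.0005],0,0]
    - [[0.024,-0.037,-0.0005],0,0]

```text
t: 2.33
ee_pos: [0.552, 0.0225, 0.0547]
orientation: [0.0, 0.707, 0.707, 0.001]
force: [0.5, 2.2, 3.7]
width: -0.0004
```

drive_tool:
  moves:
    - [[0.0005,-0.009,0],0,0]
    - [[0,-0.018,0],0,0]
    - [[-0.0015,-0.027,0],0,0]
    - [[-0.004,-0.0355,0],0,0]
    - [[-0.0065,-0.044,0],0,0]

```text
t: 2.75
ee_pos: [0.5444, -0.022, 0.0547]
orientation: [0.0, 0.707, 0.707, 0.0]
force: [1.6, 3.0, 2.6]
width: 0.0002
```

```bash
python3 - <<'E'
from h import *
o=arm.get_obs(); print(o['ee_pos'],o['force'])
a,_=vision.read_camera('side'); b,_=vision.read_camera('wrist')
cv2.imwrite('pics/mid.png',np.hstack([cv2.resize(a[170:320,250:400],(400,400)),cv2.resize(b,(400,400))])[:,:,::-1])
E
```

```text
[ 0.54439426 -0.02201847  0.05474289] [1.62267919 2.97312658 2.635264  ]
```

View pics/mid.png

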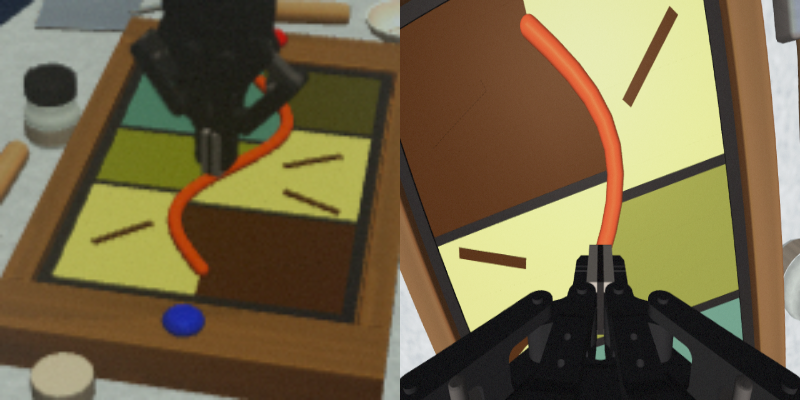

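The fingertips sit centred on the line: side view ~(215,170), wrist view ~(600,250). Continuing the stroke.

drive_tool:
  moves:
    - [[-0.0035,-0.0085,0],0,0]
    - [[-0.0065,-0.017,0],0,0]
    - [[-0.01,-0.025,0],0,0]
    - [[-0.013,-0.0335,0],0,0]
    - [[-0.016,-0.042,0],0,0]

```text
t: 3.27
ee_pos: [0.5281, -0.0637, 0.0546]
orientation: [-0.0, 0.707, 0.707, 0.0]
force: [0.3, 1.7, 4.0]
width: 0.0002
```

drive_tool:
  moves:
    - [[-0.0025,-0.009,0],0,0]
    - [[-0.004,-0.0175,0],0,0]
    - [[-0.0045,-0.0265,0],0,0]
    - [[-0.0035,-0.0355,0],0,0]
    - [[-0.001,-0.0445,0],0,0]

```text
t: 3.68
ee_pos: [0.5269, -0.1084, 0.0543]
orientation: [-0.001, 0.707, 0.707, -0.0]
force: [-0.9, 2.3, 3.7]
width: 0.0
```

drive_tool:
  moves:
    - [[0.004,-0.008,0],0,0]
    - [[0.009,-0.015,0],0,0]
    - [[0.015,-0.022,0],0,0]
    - [[0.0215,-0.028,0],0,0]
    - [[0.0285,-0.0335,0],0,0]

```text
t: 4.1
ee_pos: [0.5564, -0.1419, 0.0543]
orientation: [-0.0, 0.707, 0.707, -0.0]
force: [-2.3, 2.1, 3.6]
width: 0.0004
```

drive_tool:
  moves:
    - [[0.007,-0.0055,0],0,0]
    - [[0.0135,-0.011,0],0,0]
    - [[0.0135,-0.011,0],0,0]
    - [[0.0135,-0.011,0],0,0]
    - [[0.0135,-0.011,0],0,0]

```text
t: 4.52
ee_pos: [0.5707, -0.153, 0.0551]
orientation: [0.002, 0.707, 0.707, 0.0]
force: [1.3, -1.5, 2.2]
width: 0.0002
```

```bash
python3 - <<'E'
from m import *
o=arm.get_obs(); print(o['ee_pos'],o['force'])
a,_=vision.read_camera('scene'); w,_=vision.read_camera('wrist'); print(blob(a,'b'),blob(a,'r'))
cv2.imwrite('pics/end.png',np.hstack([cv2.resize(a[150:310,170:330],(400,400)),cv2.resize(w,(400,400))])[:,:,::-1])
E
```

```text
[ 0.57070271 -0.15295047  0.05507739] [ 1.31422042 -1.51881063  2.21313771]
[(array([386.6, 249.8]), np.int32(105)), (array([399.6, 350.8]), np.int32(277))] [(array([208.5, 202.7]), np.int32(85))]
```

View pics/end.png

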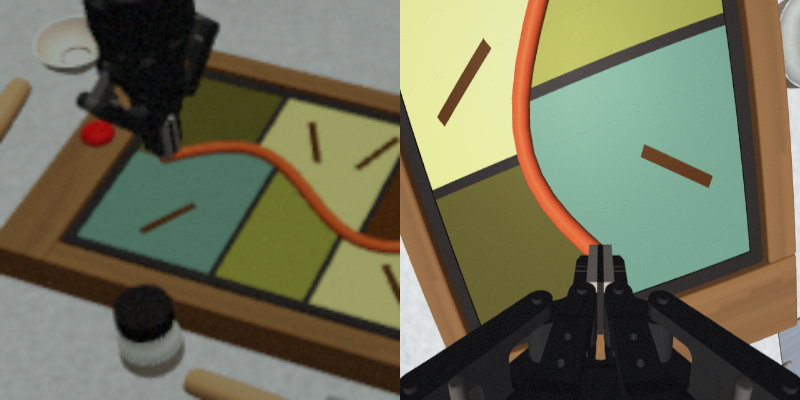

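The fingertips rest on the red end: scene crop ~(172,155), wrist ~(600,250). The nuggets haven't moved, so I'm handing in.

```bash
python3 - <<'E'
from plant import arm
o=arm.get_obs(); print(o['ee_pos'],o['force']); print(arm.job_done())
E
```

```text
[ 0.57018441 -0.15246313  0.0550602 ] [ 0.87452428 -0.54802529  3.07259698]
the job is handed in; nothing more can be done
None
```

I ran the closed fingertips along the copper line's crest from the small blue nugget's end to the red nugget's end. They were still resting lightly on the red end when I handed the job in. The interface reports no verdict, so these are my own last checks:

- **Position:** the tool centre was at (0.570, -0.152), within about 1 mm of the end I measured. The line I fitted came out 275 mm long, against the 274 mm given.
- **Pressure:** upward force read about 1.8 to 4 N throughout the stroke and about 3 N at the end. From the fingertip height, the panel was about 4 mm into its bed, a light touch. I worked this out from the tool height and did not read it directly.
- **Glass and centring:** views at mid-stroke and at the end showed the tips centred on the line.
- **Loose things:** both nuggets were at the same pixels as at the start. I did not measure the brush, jars, dish, spatula and offcut again, but the arm never went near them.

Simulated time was about 4.6 s of the 48 s allowed. No check failed or disagreed.

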